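# Make up the idler kit and the bracket kit

### The job

Make up the two kits for the assembly bench. In the three-bay tray put the large toothed pulley in the bay next to the tray's pull handle, the bearing block in the middle bay and the tall sleeve in the bay farthest from the handle; in the two-bay tray put the small toothed pulley in the bay next to its handle and the L-shaped bracket in the other bay. Set every part down near the middle of its bay, standing flat on the tray floor just as it stood on the bench, and let go of it.

Things in the scene. Friction and masses are not known exactly. Their poses are not given: they have to be found in the camera images.
- tray_three: Fixed black tray, 268 x 92 mm, three bays in a row. Bays 84 x 84 mm inside, 88 mm apart; grey lips 4 mm wide, tops 10 mm above the bench; floor 4 mm above the bench. Steel wire pull handle (60 mm wide, sticks out 26 mm, 9 mm high) on one short end. Origin: centre of the underside; x along the row towards the handle, z up. Bay centres at x = +88 mm (handle bay), 0 and -88 mm (far bay), y = 0.
- tray_two: Fixed black tray, 180 x 92 mm, two bays in a row. Bays 84 x 84 mm inside, 88 mm apart; grey lips 4 mm wide, tops 10 mm above the bench; floor 4 mm above the bench. Steel wire pull handle (60 mm wide, sticks out 26 mm, 9 mm high) on one short end. Origin: centre of the underside; x along the row towards the handle, z up. Bay centres at x = +44 mm (handle bay) and -44 mm (other bay), y = 0.
- large_pulley: Large toothed belt pulley of bare aluminium, standing flat: plain cylinder diameter 56 mm, 34 mm high, dark tooth gaps round the rim, six small dark holes and a dark bore seen on its top (markings on top stand up to 3 mm proud and are not solid). Origin: centre of the underside, z up.
- small_pulley: Small toothed belt pulley of bare aluminium, standing flat: cylinder diameter 38 mm, 34 mm high, dark tooth gaps round the rim and a dark bore on top, no other holes. Origin: centre of the underside, z up.
- bearing_block: Dark steel pillow-block bearing: foot 64 mm (along x) x 28 mm (along y) x 12 mm high, with a round-topped housing 36 mm wide (along x), 28 mm thick (along y) up to 44 mm high in the middle; the bearing bore runs along y. Grip it across the two flat 28 mm faces (along y). Origin: centre of the underside, z up.
- sleeve: Tall plain steel distance sleeve (tube) standing on end: outside diameter 28 mm, bore 16 mm, 56 mm high. Origin: centre of the underside, z up.
- bracket: Aluminium L-shaped bracket standing on its foot: foot 50 x 50 mm, 8 mm thick; an upright wall 8 mm thick (along x), 50 mm wide (along y), 46 mm high over all, at the +x edge of the foot, its mid-plane 21 mm from the origin along +x. Grip it by the upright wall. Origin: centre of the foot's underside, z up.
Things that resemble listed ones, but are neither listed nor needed, are in the scene too. What is shaped like the bearing_block but brown is not meant. Leave any purple look-alike of the large_pulley alone.

How it is judged:
By the outcome, as a careful person would: the job done as asked, in the order asked, and still so for the second after the job is handed in, with the robot touching nothing.
It also fails if it takes over 128 s, if anything falls off the work surface, if the arm or the gripper's body presses on something with over 40 N, if the wrist force passes 120 N, or if a joint passes its speed limit or range.

### The arm

A 6-joint arm with a two-finger parallel gripper is mounted at the origin on the work surface. World frame = base frame: x ahead of the robot, y to its left, z up, the work surface at z = 0. Lengths are in mm, angles in rad, forces in N, time in s.
With the tool pointing down it reaches from about 275 to 825 mm from the base axis. Payload 5.2 kg.
Tool frame: the origin (TCP) lies at the very end of the fingers, on their centre line; the grasp point (between the pads) lies 19 mm behind it; z points along the fingers, y is the direction in which the jaws open and shut (so a half turn about z gives the same grasp; the last joint's range is limited). The gripper opens to 93 mm and grips with 3 to 60 N. Pads are 15 mm wide; open, the fingers measure 128 mm over their backs; the gripper's body (75 mm by 188 mm) begins 65 mm behind the grasp point.
Start: joints at [-1.39, 0.259, 1.535, -0, 1.348, -0.203], TCP at [205.966, -509.983, 187.753] pointing down, gripper open.
Joint ranges: [-3.14, 3.14], [-0.91, 2.08], [0.19, 2.58], [-1.22, 4.36], [0.22, 2.71], [-3.12, 3.12]. Speed limits (rad/s): [2.57, 2.57, 3.14, 3.14, 3.14, 3.14].

### API

Orientations are given as [roll, pitch, yaw] about the fixed x, y, z axes, in that order (R = Rz(yaw) Ry(pitch) Rx(roll)).
In Python, from bench import robot gives the robot as it stands. The module is installed in compiled form; this text tells all that it offers. Calls block until the motion is done:
- robot.move_ptp(position, orientation): joint-space move of the TCP to a pose.
- robot.move_linear(position, ori=None, speed=150, f_stop=None): straight line of the TCP; ori=None keeps the orientation; speed is the mean speed in mm/s. With f_stop (N) it stops when the force on the tool has changed by that much, and returns True; else False.
- robot.move_j(angles): joint-space move.
- robot.move_gripper(opening): opening from 0.0 (shut) to 1.0 (fully open); the grip force is fixed at half the most; returns when the fingers have stopped.
- robot.sleep(seconds).
- robot.inverse_kinematics(position, orientation): joint angles nearest the present ones, or None.
- robot.get_image(name): name is "scene" or "top" or "wrist"; returns a dict with "img" (384x512x3 uint8, blue, green, red), "fovy" (degrees; the focal length in pixels is half the picture's height over the tangent of half this angle, whatever the lens; pixels are square), "cx", "cy" (the principal point, pixels), "eye" and "orientation" of the camera in the world. Camera axes: x right, y down, z forward; pixel columns grow to the right and rows downward; lengths in mm; the calibration is good to about 2 mm. A picture is of the moment at which its call begins. There is no depth.
A pose or a line that the arm cannot do raises robot.MotionError and nothing moves.
- robot.hand_in(): hands the job in, once; it reports no verdict.
Readings, each from a call of its own:
- robot.current_t(): time.
- robot.current_qpos(): joint angles.
- robot.current_joint_vel(): joint speeds.
- robot.current_joint_efforts(): joint torques, N m.
- robot.current_tcp_pos(): TCP position.
- robot.current_eef_rot(): TCP orientation.
- robot.current_contact_force(): force on the tool from outside, world axes, zero at the start.
- robot.current_ft_torque(): the same for the moment, N m.
- robot.current_gripper_width(): opening from 0.0 (shut) to 1.0 (fully open).
Only numpy, scipy, OpenCV 4.12 (cv2) and the standard library are available. Lean on these libraries where they do the work, as an engineer would, in place of code of your own. Each camera call takes 0.05 s, during which the arm holds its last target.

## Working session

There is one attempt and no reset: what is moved stays moved. The work goes in short steps, each a Python script; the robot and the scene stay as the last script left them, time stands still between calls to the robot, and variables do not carry over. Pictures are saved under pics/ and viewed, and the job is handed in when it is done.

```bash
mkdir -p pics
cat > h.py <<'E'
import numpy as np, cv2
from bench import robot
def grab(n):
    d=robot.get_image(n); return d
E
python3 - <<'E'
from h import *
for n in ["scene","top","wrist"]:
    d=grab(n); cv2.imwrite(f"pics/{n}0.png",d["img"])
    print(n,d["fovy"],d["cx"],d["cy"],d["eye"],d["orientation"],d.keys())
print(robot.current_t(),robot.current_eef_rot())
E
```

```text
scene 47.127498747397794 248.66140301271932 184.48406208591425 [ 950.38580566 -489.48909017  891.45220449] [-2.44311760e+00 -7.04810936e-04  7.71320252e-01] dict_keys(['img', 'fovy', 'cx', 'cy', 'eye', 'orientation'])
top 49.65678753431892 248.99616829944716 191.93596226255244 [315.85812545   7.48593562 940.51684802] [-2.98385083 -0.01353588 -1.55441532] dict_keys(['img', 'fovy', 'cx', 'cy', 'eye', 'orientation'])
wrist 60.261035829448666 252.82477434940762 189.5909261195732 [ 284.35673058 -477.69135341  384.45370637] [ 2.83786377e+00  2.56876704e-03 -1.18706263e+00] dict_keys(['img', 'fovy', 'cx', 'cy', 'eye', 'orientation'])
0.15 [-3.14018791e+00 -2.86579734e-04  3.83798374e-01]
```

View pics/scene0.png

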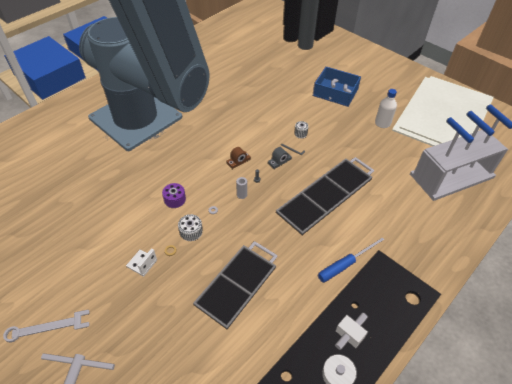

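View pics/top0.png

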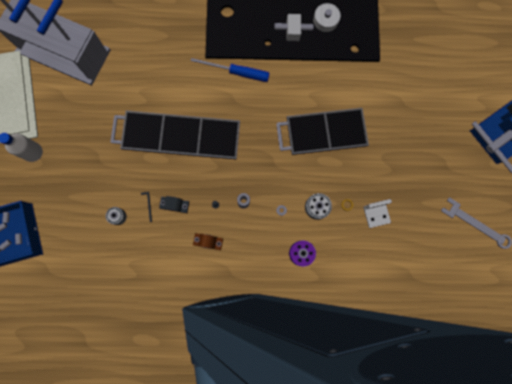

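View pics/wrist0.png

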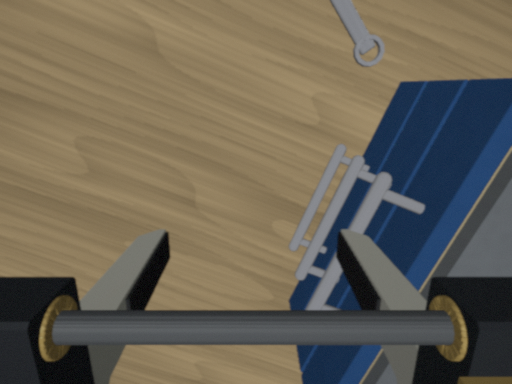

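Run:
```python
import cv2
im=cv2.imread("pics/top0.png")[95:270,95:415]
cv2.imwrite("pics/topz.png",cv2.resize(im,None,fx=2.5,fy=2.5,interpolation=cv2.INTER_CUBIC))
im=cv2.imread("pics/scene0.png")[110:330,115:385]
cv2.imwrite("pics/scz.png",cv2.resize(im,None,fx=2.7,fy=2.7,interpolation=cv2.INTER_CUBIC))
```

```text
(no output)
```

View pics/topz.png

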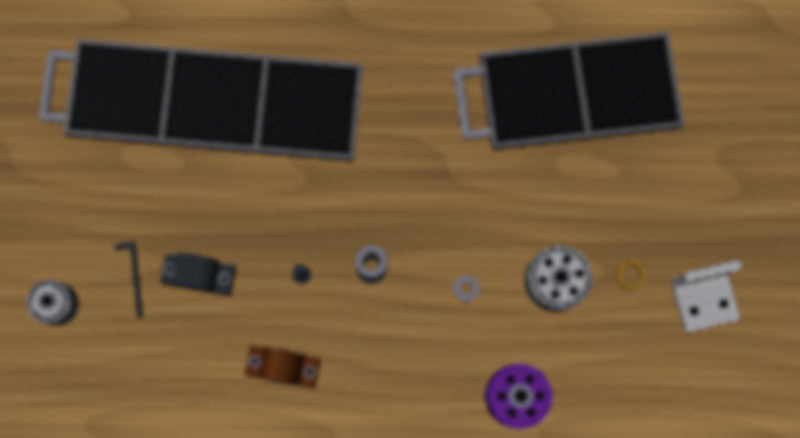

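View pics/scz.png

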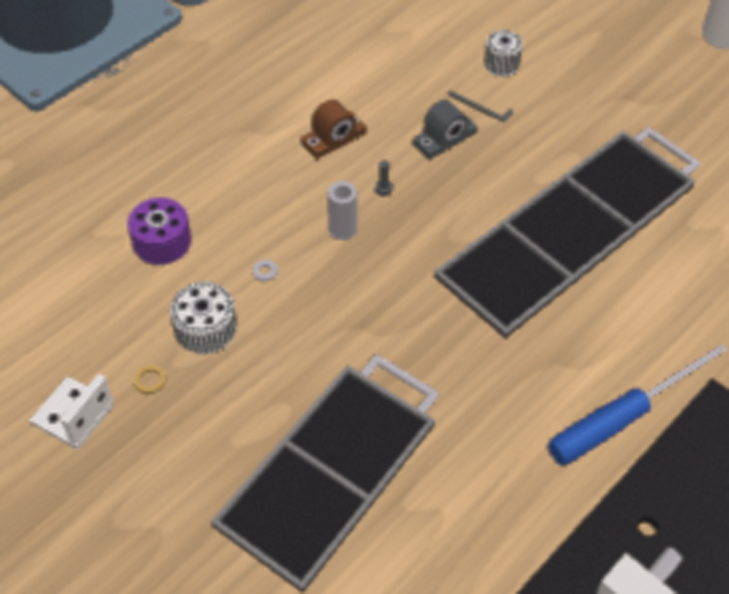

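```bash
cat >> h.py <<'E'
from scipy.spatial.transform import Rotation as Rn
def K(d):
    f=d["img"].shape[0]/2/np.tan(np.radians(d["fovy"])/2); return f
def ray(d,uv,z):
    uv=np.atleast_2d(np.asarray(uv,float)); f=K(d)
    v=np.c_[(uv[:,0]-d["cx"])/f,(uv[:,1]-d["cy"])/f,np.ones(len(uv))]
    w=v@Rn.from_euler('xyz',d["orientation"]).as_matrix().T
    e=np.asarray(d["eye"]); t=(z-e[2])/w[:,2]
    return (e+t[:,None]*w)[:,:2]
def proj(d,P):
    P=np.atleast_2d(np.asarray(P,float)); c=(P-d["eye"])@Rn.from_euler('xyz',d["orientation"]).as_matrix(); f=K(d)
    return np.c_[d["cx"]+f*c[:,0]/c[:,2],d["cy"]+f*c[:,1]/c[:,2]]
E
python3 - <<'E'
from h import *
d=grab("top"); g=grab("scene")
im=d["img"]
hsv=cv2.cvtColor(im,cv2.COLOR_BGR2HSV)
# trays: dark/grey (low saturation) in tray region
def trays(d,rois):
    hsv=cv2.cvtColor(d["img"],cv2.COLOR_BGR2HSV); m=(hsv[...,1]<70).astype(np.uint8)|(hsv[...,2]<55).astype(np.uint8)
    out=[]
    for (x0,y0,x1,y1) in rois:
        mm=np.zeros_like(m); mm[y0:y1,x0:x1]=m[y0:y1,x0:x1]
        mm=cv2.morphologyEx(mm,cv2.MORPH_OPEN,np.ones((7,7),np.uint8))
        c=max(cv2.findContours(mm,cv2.RETR_EXTERNAL,cv2.CHAIN_APPROX_NONE)[0],key=cv2.contourArea)
        p=ray(d,c[:,0,:],10.).astype(np.float32)
        r=cv2.minAreaRect(p); out.append(r); print(r)
trays(d,[(100,100,245,165),(270,100,375,160)])
trays(g,[(270,150,385,240),(185,235,285,330)])
# colour masks for parts in top
cm=((hsv[...,1]<90)|(hsv[...,2]<70)).astype(np.uint8)
cm[:170]=0; cm[270:]=0; cm[:,:95]=0; cm[:,415:]=0
n,l,s,c=cv2.connectedComponentsWithStats(cm)
for i in range(1,n):
    if s[i,4]>15: print(s[i],c[i],ray(d,c[i],0)[0])
print(robot.current_t())
E
```

```text
((596.2379760742188, 159.705322265625), (268.99560546875, 92.87683868408203), 86.02828216552734)
((612.0985107421875, -181.81568908691406), (93.03260803222656, 181.18594360351562), 7.799097537994385)
((596.4170532226562, 160.91964721679688), (279.22857666015625, 95.89505767822266), 86.01849365234375)
((612.1719360351562, -180.2384490966797), (94.8234634399414, 188.10626220703125), 7.9420390129089355)
[141 192  11  30  76] [148.09210526 203.98684211] [433.62273856 226.49029132]
[237 193  13  15 152] [243.06578947 199.83552632] [447.11392007  10.47306971]
[305 193  27  27 562] [318.06939502 205.73131673] [ 436.63233777 -161.35817008]
[159 196  30  17 369] [173.57723577 203.96747967] [434.71685469 168.610844  ]
[363 199  29  29 595] [377.31092437 213.15462185] [ 421.98624899 -296.92560272]
[212 201   7   7  41] [215.         204.09756098] [436.12770723  74.31592761]
[276 205  11  11  87] [281.02298851 209.94252874] [425.41906143 -76.54611055]
[105 207  21  18 303] [115.14521452 215.63036304] [405.72065211 299.3997996 ]
[194 237   7   8  25] [196.84 239.88] [354.27812556 112.75291302]
[208 237  13  12  99] [213.42424242 242.53535354] [348.97498442  75.30845498]
[299 249   9   9  65] [302.87692308 253.        ] [ 329.01910196 -126.10222984]
0.25
```

```bash
cat >> h.py <<'E'
Y=np.pi/2
def pick_yaw(p,yaw):
    best=None
    for k in (-1,0,1):
        y=yaw+k*np.pi
        q=robot.inverse_kinematics(list(p),[np.pi,0,y])
        if q is not None:
            c=np.abs(np.array(q)-robot.current_qpos()).max()
            if best is None or c<best[0]: best=(c,y,q)
    return best[1]
def hover(x,y,yaw,z=190):
    yw=pick_yaw((x,y,z),yaw); robot.move_ptp([x,y,z],[np.pi,0,yw]); return yw
E
python3 - <<'E'
from h import *
d=grab("top"); p=ray(d,[318,206],25)[0]; print(p)
hover(p[0],p[1],Y,150)
w=grab("wrist"); cv2.imwrite("pics/w1.png",w["img"]); print(robot.current_t(),w["eye"],w["orientation"],robot.current_eef_rot(),robot.current_qpos())
print(proj(w,[[*p,34],[*p,0]]))
d=grab("top");cv2.imwrite("pics/t1.png",d["img"])
np.savez("w1.npz",**w)
E
```

```text
[ 432.81628467 -156.70928791]
1.9083 [433.57354447 -72.96183296 347.52924873] [ 2.83758415e+00 -3.12001622e-04 -1.48175264e-03] [3.14125678e+00 5.51629790e-04 1.56898538e+00] [-5.92246117e-01  1.28111148e-01  1.79590030e+00 -2.89159219e-04
  1.21699511e+00 -5.90335159e-01]
[[252.07893047 175.36155875]
 [252.13693089 167.21571485]]
```

View pics/w1.png

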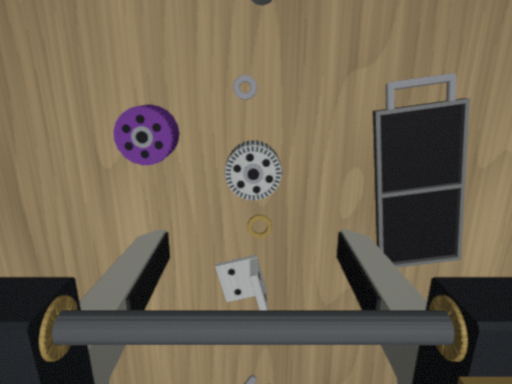

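The wrist view shows the bare pulley with six holes at (253,174), the purple one at (146,135), the bracket at (238,280), and the two-bay tray with its handle at the top (422,95).

Candidates in the top view:

| Part | Choice | Rejected |
|---|---|---|
| Large pulley | aluminium (318,206) | purple (302,253) |
| Bearing block | dark (174,205) | brown (208,241) |
| Sleeve | (243,200) | flat washer (281,210), screw (215,204) |
| Small pulley | (116,216) | none |
| Bracket | (377,213) | none |

The close crop confirms the aluminium pulley, so I'll pick it.

```bash
cat >> h.py <<'E'
T3=(np.array([596.3,160.3]),np.radians(86.02)); T2=(np.array([612.1,-181.0]),np.radians(97.85))
def bay(T,x): return T[0]+x*np.array([np.cos(T[1]),np.sin(T[1])])
def grasp(x,y,yaw,ztcp,openw=1.0):
    yw=pick_yaw((x,y,ztcp+110),yaw)
    robot.move_gripper(openw)
    robot.move_ptp([x,y,ztcp+90],[np.pi,0,yw])
    robot.move_linear([x,y,ztcp],speed=120)
    robot.move_gripper(0.0)
    print("grip width",robot.current_gripper_width()*93,robot.current_tcp_pos())
    robot.move_linear([x,y,ztcp+90],speed=150); robot.sleep(.1)
    print("lifted",robot.current_gripper_width()*93,robot.current_contact_force(),robot.current_t())
def place(T,bx,ztcp,dx=(0,0),yaw=None,relw=1.0):
    """dx: part origin minus TCP in world at placing"""
    b=bay(T,bx)-np.array(dx); yw=pick_yaw((*b,ztcp+94),T[1] if yaw is None else yaw)
    robot.move_ptp([*b,ztcp+90],[np.pi,0,yw])
    robot.move_linear([*b,ztcp+20],speed=120)
    hit=robot.move_linear([*b,ztcp+3],speed=25,f_stop=5)
    print("touch",hit,robot.current_tcp_pos())
    robot.move_gripper(relw)
    robot.move_linear([*b,ztcp+95],speed=150)
    print("t",robot.current_t())
E
python3 - <<'E'
from h import *
w=dict(np.load("w1.npz")); p=ray(w,[253,174],35)[0]; print(p)
grasp(*p,Y,12)
cv2.imwrite("pics/w2.png",grab("wrist")["img"])
E
```

```text
[ 433.72036059 -155.06978716]
grip width 0.5077762089337057 [ 433.72193369 -155.08926381   12.0124865 ]
lifted 0.351691670035131 [-0.37284074 -0.05331169 -0.06319821] 5.6833
```

View pics/w2.png

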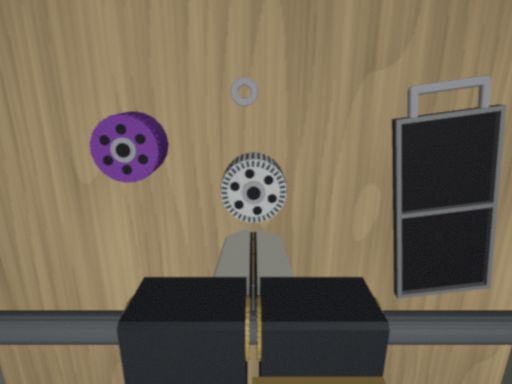

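Run:
```python
from h import *
w=grab("wrist"); p=np.array([433.7,-155.07])
print(proj(w,[[*p,34],[*p,0],robot.current_tcp_pos()]),w["eye"],w["orientation"],robot.current_tcp_pos())
print(ray(w,[253.5,193],35))
d=grab("top"); cv2.imwrite("pics/t2.png",cv2.resize(d["img"][150:270,180:420],None,fx=3,fy=3))
s=grab("scene"); cv2.imwrite("pics/s2.png",cv2.resize(s["img"][110:330,115:385],None,fx=2.5,fy=2.5))
```

```text
[[253.252075   192.39583576]
 [253.28185942 181.31320102]
 [252.14964426 223.44998714]] [433.89395689 -70.23541172 298.37337191] [ 2.83956163e+00  2.05437862e-03 -1.11464216e-04] [ 433.04304354 -154.6446583   100.94844731]
[[ 433.90828614 -155.27979111]]
```

View pics/s2.png

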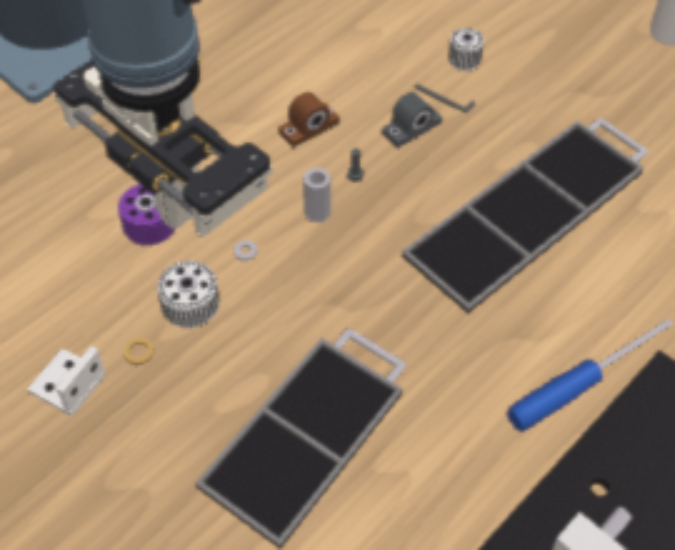

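View pics/t2.png

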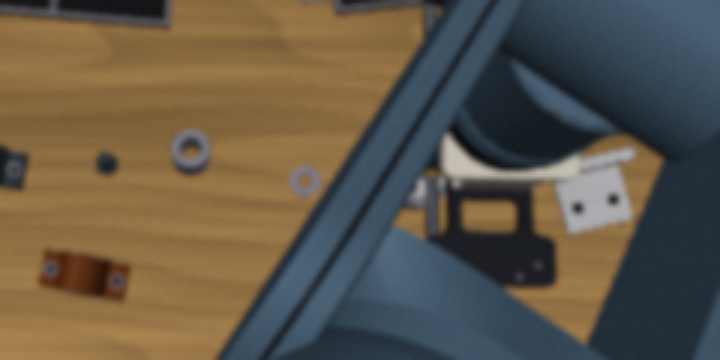

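Run:
```python
from h import *
s=grab("scene"); w=grab("wrist"); t=robot.current_tcp_pos()
print("tcp",t,robot.current_eef_rot(),"scene px",proj(s,t), "crop",(proj(s,t)-[115,110])*2.5)
print("pulley top scene", proj(s,[433.9,-155.3,35]),(proj(s,[433.9,-155.3,35])-[115,110])*2.5)
print("from scene pix", ray(s,[115+187/2.5,110+284/2.5],35))
for z in (60,80,101,110,120): print(z,proj(w,[t[0],t[1],z]))
q=robot.current_qpos();print(q)
cv2.imwrite("pics/w3.png",cv2.resize(w["img"][130:300,170:340],None,fx=3.5,fy=3.5))
cv2.imwrite("pics/s3.png",cv2.resize(s["img"][160:260,120:240],None,fx=5,fy=5))
```

```text
tcp [ 433.51601359 -154.92303603  101.57079827] [-3.14085067e+00 -5.07395472e-04  1.57080110e+00] scene px [[187.3767426  205.91739398]] crop [[180.94185649 239.79348496]]
pulley top scene [[190.3419755  223.14543239]] [[188.35493874 282.86358097]]
from scene pix [[ 433.9726424  -157.05261071]]
60 [[252.28552242 201.93609172]]
80 [[252.21177938 211.3664394 ]]
101 [[252.12019432 223.07844622]]
110 [[252.07547383 228.79735638]]
120 [[252.02118529 235.73984031]]
[-5.86295034e-01  1.80292479e-01  1.86491903e+00  1.36271773e-05
  1.09727995e+00 -5.86306211e-01]
```

View pics/w3.png

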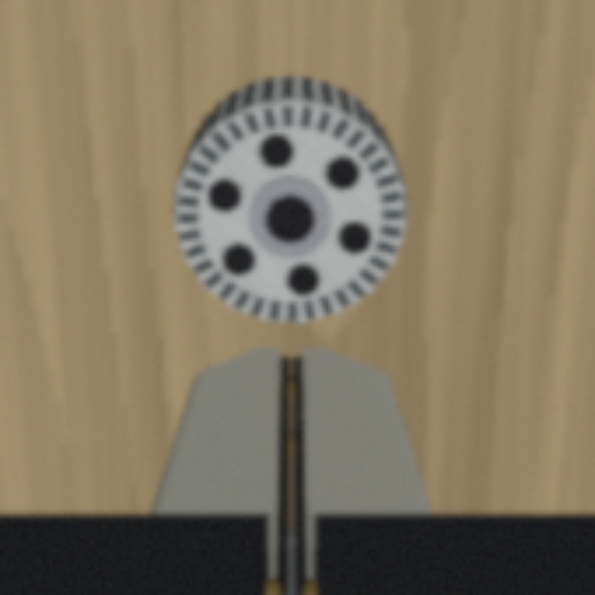

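View pics/s3.png

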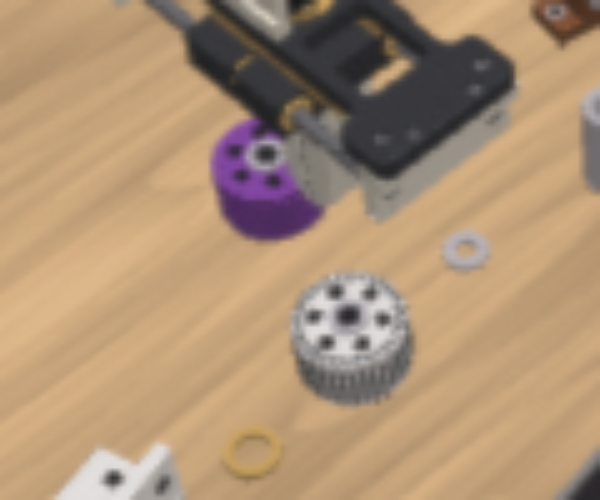

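Run:
```python
from h import *
s=grab("scene"); w=grab("wrist")
def line(d,uv):
    f=K(d); v=np.array([(uv[0]-d["cx"])/f,(uv[1]-d["cy"])/f,1]); return np.array(d["eye"]),Rn.from_euler('xyz',d["orientation"]).as_matrix()@v
def tri(a,b):
    (e1,v1),(e2,v2)=a,b
    t=np.linalg.lstsq(np.c_[v1,-v2],e2-e1,rcond=None)[0]; return e1+t[0]*v1,e2+t[1]*v2
print("tip",tri(line(s,[195,203.3]),line(w,[253,230.5])))
print("pulley bore",tri(line(s,[120+349/5,160+316/5]),line(w,[253,192.3])))
d=grab("top"); print(d["eye"],s["eye"],w["eye"],robot.current_qpos(),robot.current_gripper_width(),robot.current_contact_force())
cv2.imwrite("pics/tz.png",cv2.resize(d["img"][140:260,270:420],None,fx=5,fy=5))
```

```text
tip (array([ 447.71256106, -143.2038131 ,  113.17701633]), array([ 434.26121321, -152.86971055,  117.56424946]))
pulley bore (array([ 433.20028746, -156.36157688,   35.16542297]), array([ 434.25652949, -155.46397577,   34.87666754]))
[315.85812545   7.48593562 940.51684802] [ 950.38580566 -489.48909017  891.45220449] [434.26577399 -70.46495765 299.13135936] [-5.86308002e-01  1.79837761e-01  1.86465935e+00 -1.61050818e-06
  1.09736525e+00 -5.86321398e-01] 0.004907883027346735 [-0.37973566 -0.15399351 -1.41527145]
```

View pics/tz.png

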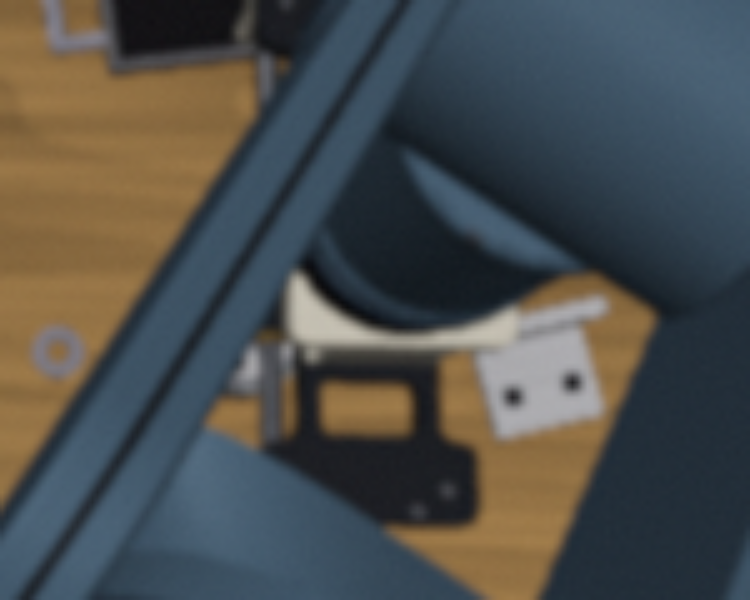

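Run:
```python
from h import *
s=grab("scene"); w=grab("wrist");x,y,z=433.9,-155,102
for dz in (0,5,10,15,20):
  print(dz,"scene seam lower -y",proj(s,[x,y-7.5,z+dz]),"outer",proj(s,[x+17.5,y-7.5,z+dz]),"outer+y",proj(s,[x+17.5,y+7.5,z+dz]),"wrist front",proj(w,[x,y+7.5,z+dz]),"back",proj(w,[x,y-7.5,z+dz]))
```

```text
0 scene seam lower -y [[184.89514189 207.82758666]] outer [[190.02710517 212.21821319]] outer+y [[195.10788385 208.34776824]] wrist front [[252.24027687 212.37849935]] back [[252.25396482 233.8476025 ]]
5 scene seam lower -y [[184.64831809 206.47853008]] outer [[189.79844976 210.87555443]] outer+y [[194.90065073 206.99948132]] wrist front [[252.22573113 215.29640271]] back [[252.24003733 237.18896776]]
10 scene seam lower -y [[184.39956375 205.11892188]] outer [[189.56799149 209.52230935]] outer+y [[194.69179521 205.64063891]] wrist front [[252.21049751 218.35229872]] back [[252.22546549 240.68491999]]
15 scene seam lower -y [[184.14885615 203.74863776]] outer [[189.33570896 208.15835223]] outer+y [[194.48129818 204.27111658]] wrist front [[252.19452601 221.5562133 ]] back [[252.21020352 244.34644107]]
20 scene seam lower -y [[183.89617219 202.3675515 ]] outer [[189.10158042 206.78355539]] outer+y [[194.2691402 202.8907879]] wrist front [[252.1777617  224.91916775]] back [[252.19420122 248.18557833]]
```

The fingers closed on nothing, although the reported TCP was at z=12, and the pulley has not moved. In both views the fingertips look 20–30 mm higher than the stated TCP. I'll check the real tip height by gently touching bare bench.

Run:
```python
from h import *
yw=pick_yaw((520,-50,60),Y)
robot.move_ptp([520,-50,60],[np.pi,0,yw])
robot.move_linear([520,-50,8],speed=120)
h=robot.move_linear([520,-50,-45],speed=25,f_stop=4)
print(h,robot.current_tcp_pos(),robot.current_contact_force(),robot.current_eef_rot())
w=grab("wrist"); s=grab("scene"); cv2.imwrite("pics/w4.png",w["img"])
u=proj(s,[520,-50,0])[0].astype(int); print(u,proj(w,[520,-50,0]))
cv2.imwrite("pics/s4.png",cv2.resize(s["img"][u[1]-60:u[1]+40,u[0]-60:u[0]+60],None,fx=5,fy=5,interpolation=cv2.INTER_CUBIC))
robot.move_linear([520,-50,60],speed=150); print(robot.current_t())
```

```text
True [519.92887691 -49.99628344 -30.59886645] [ 0.42378134 -0.22500477  6.05046701] [-3.14129280e+00 -5.94352974e-05  1.57084142e+00]
[247 226] [[251.91718335 245.03035246]]
9.725
```

View pics/s4.png

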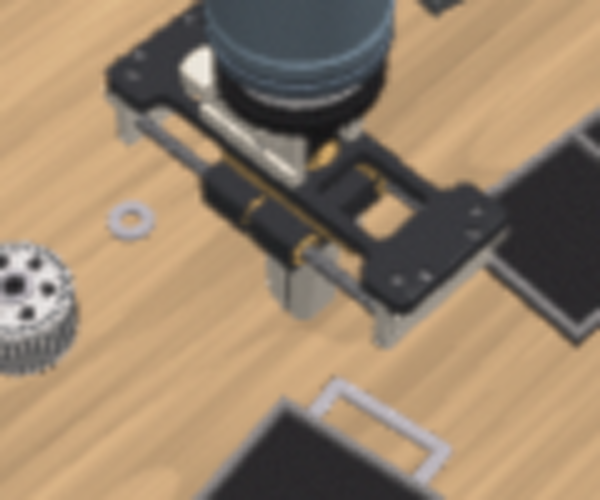

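View pics/w4.png

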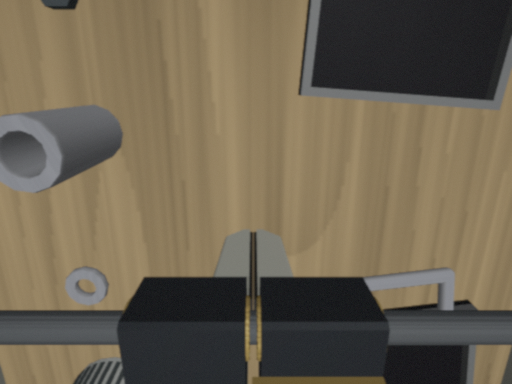

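Run:
```python
from h import *
s=grab("scene")
for z in (20,30,40,50,60,70):
  print(z,[proj(s,[520+dx,-50+dy,z])[0].round(1) for dx in(94,) for dy in (-37,-15,0,15,37)])
```

```text
20 [array([265.7, 254.6]), array([272.2, 248.6]), array([276.5, 244.7]), array([280.8, 240.7]), array([287. , 235.1])]
30 [array([265.8, 252.3]), array([272.3, 246.3]), array([276.7, 242.3]), array([281. , 238.4]), array([287.3, 232.7])]
40 [array([265.9, 249.9]), array([272.5, 244. ]), array([276.9, 239.9]), array([281.3, 236. ]), array([287.6, 230.3])]
50 [array([266.1, 247.6]), array([272.7, 241.6]), array([277.2, 237.5]), array([281.5, 233.6]), array([287.9, 227.8])]
60 [array([266.2, 245.2]), array([272.9, 239.1]), array([277.4, 235.1]), array([281.8, 231.1]), array([288.2, 225.3])]
70 [array([266.4, 242.7]), array([273.1, 236.6]), array([277.6, 232.6]), array([282.1, 228.6]), array([288.5, 222.8])]
```

The bench touch came at a reported TCP of z = -30.6, so the tips are about 30.5 mm short of the stated TCP. Horizontal position agrees. I'll apply that offset and grasp again.

```bash
python3 - <<'E'
t=open('h.py').read()
t=t.replace('def grasp(x,y,yaw,ztcp,openw=1.0):\n','ZO=-30.5\ndef grasp(x,y,yaw,ztcp,openw=1.0):\n    ztcp=ztcp+ZO\n')
t=t.replace('world at placing"""\n','world at placing"""\n    ztcp=ztcp+ZO\n').replace("hit=robot.move_linear([*b,ztcp+3],","hit=robot.move_linear([*b,ztcp-2],")
open('h.py','w').write(t)
E
python3 - <<'E'
from h import *
grasp(433.7,-155.3,Y,12)
cv2.imwrite("pics/w5.png",grab("wrist")["img"])
E
```

```text
grip width 55.36134242955328 [ 433.67292929 -155.38871076  -18.35327266]
lifted 55.75678459267812 [-0.27506246 -0.08417858 -2.19415327] 14.2917
```

View pics/w5.png

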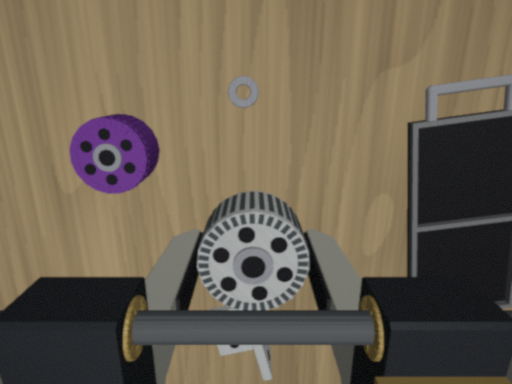

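The aluminium pulley is held at (253,265), and the width reads 55.8 mm. Next I'll place it in the handle bay.

Run:
```python
from h import *
place(T3,88,16)
p=[434,168]; # bearing block hover
hover(p[0]+0,p[1]-15,Y,100)
w=grab("wrist"); cv2.imwrite("pics/w6.png",w["img"]); np.savez("w6.npz",**w); print(robot.current_t())
```

```text
touch True [601.95129486 248.0677943  -14.373296  ]
t 19.0083
19.8583
```

View pics/w6.png

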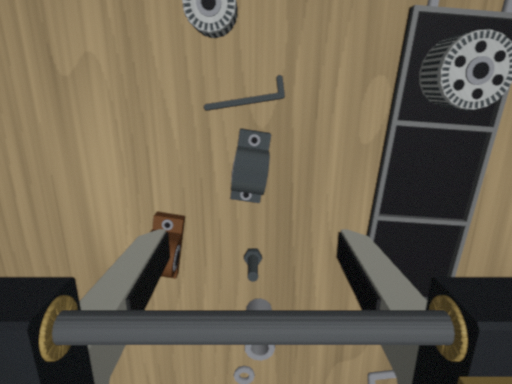

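The pulley stands in the handle bay at (475,70). The dark block is at (251,165), with foot bolts at (255,140) and (246,195), and the brown one is at (170,240).

Run:
```python
from h import *
w=dict(np.load("w6.npz"))
a,b=ray(w,[[255,140.5],[246,195.5]],13)
print(a,b,np.linalg.norm(a-b),"mid",(a+b)/2,np.degrees(np.arctan2(*(a-b)[::-1])))
hsv=cv2.cvtColor(w["img"],cv2.COLOR_BGR2HSV)
m=np.zeros(hsv.shape[:2],np.uint8); r=(slice(118,212),slice(215,290))
m[r]=((hsv[...,1]<85)|(hsv[...,2]<75))[r]
c=max(cv2.findContours(cv2.morphologyEx(m,cv2.MORPH_OPEN,np.ones((3,3))),cv2.RETR_EXTERNAL,cv2.CHAIN_APPROX_NONE)[0],key=cv2.contourArea)
print(cv2.minAreaRect(ray(w,c[:,0],12).astype(np.float32)))
cv2.imwrite("pics/w6z.png",cv2.resize(w["img"][100:220,190:310],None,fx=4,fy=4,interpolation=cv2.INTER_CUBIC))
```

```text
[437.91807409 193.06804197] [429.82599989 143.16947499] 50.55045649520744 mid [433.87203699 168.11875848] 80.78850950301994
((433.9732971191406, 169.6345672607422), (67.4221420288086, 34.13277816772461), 81.90519714355469)
```

View pics/w6z.png

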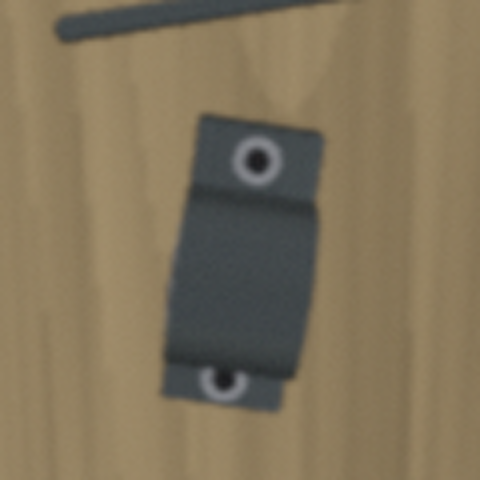

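Run:
```python
from h import *
grasp(433.9,168.6,np.radians(81.3),12)
place(T3,0,16)
hover(447,5,Y,110)
w=grab("wrist"); cv2.imwrite("pics/w7.png",w["img"]); np.savez("w7.npz",**w); print(robot.current_t())
```

```text
grip width 27.678436406343724 [433.68972468 168.61516845 -18.55346122]
lifted 27.894746567666612 [-0.1417225   0.13386663 -3.06114613] 23.15
touch True [595.9582274  160.23658984 -14.55407277]
t 27.25
28.175
```

View pics/w7.png

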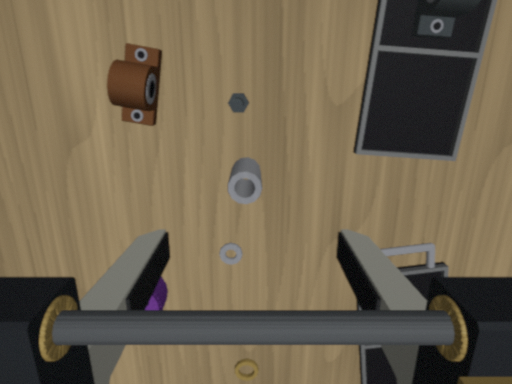

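The block is in the middle bay. The sleeve's bore is at (244.5,187).

Run:
```python
from h import *
w=dict(np.load("w7.npz")); p=ray(w,[244.5,187],56)[0]; print(p)
grasp(*p,Y,24)
place(T3,-88,28)
hover(403,290,Y,110)
w=grab("wrist"); cv2.imwrite("pics/w8.png",w["img"]); np.savez("w8.npz",**w); print(robot.current_t())
```

```text
[441.91072988  13.23539708]
grip width 28.110232796558645 [441.85207669  13.24632539  -6.54823961]
lifted 27.382584364953367 [-0.25439814 -0.49650184 -0.97649858] 31.425
touch True [589.88257084  72.53626881  -2.54206764]
t 35.5167
36.675
```

View pics/w8.png

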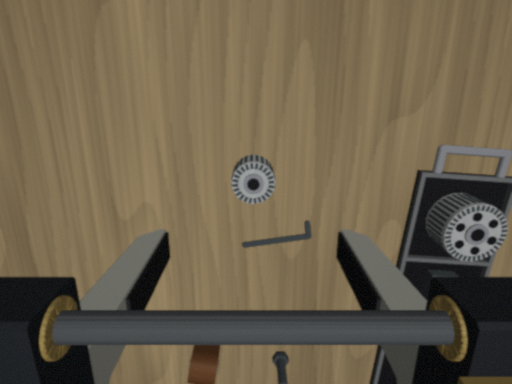

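The small pulley's bore is at (253.5,184). No look-alike is near it.

Run:
```python
from h import *
w=dict(np.load("w8.npz")); p=ray(w,[253.5,184],35)[0]; print(p)
grasp(*p,Y,12)
place(T2,44,16)
hover(430,-290,Y,110)
w=grab("wrist"); cv2.imwrite("pics/w9.png",w["img"]); np.savez("w9.npz",**w); print(robot.current_t())
cv2.imwrite("pics/w9z.png",cv2.resize(w["img"][110:230,190:310],None,fx=5,fy=5,interpolation=cv2.INTER_CUBIC))
```

```text
[405.1014766  293.94017666]
grip width 37.252397513395486 [405.06929144 293.90891683 -18.52939752]
lifted 37.54613214864364 [-0.21518681 -0.62030564  0.26160317] 39.8333
touch True [ 605.69094112 -137.30923122  -14.59555755]
t 44.8583
45.8417
```

View pics/w9.png

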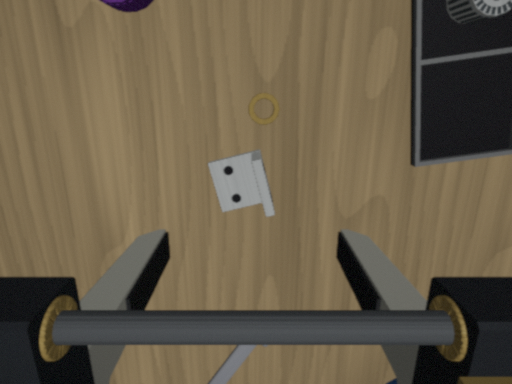

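View pics/w9z.png

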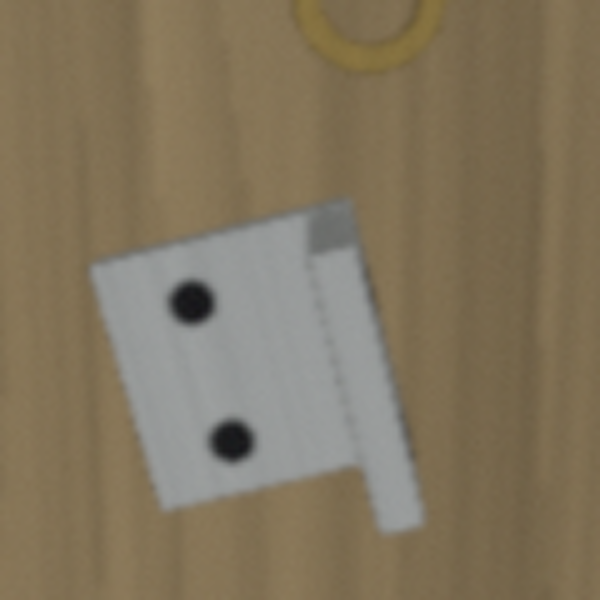

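Run:
```python
from h import *
w=dict(np.load("w9.npz"))
c=lambda a: np.array(a)/5+[190,110]-0.4
W=ray(w,c([(312,256),(358,243),(425,522),(382,534)]),46); F=ray(w,c([(92,267),(163,510)]),8)
print(W,F, "len",np.linalg.norm(W[0]-W[3]),np.linalg.norm(W[1]-W[2]),np.linalg.norm(F[0]-F[1]))
dy=(W[0]-W[3])+(W[1]-W[2]); th=np.arctan2(-dy[0],dy[1]); th2=np.arctan2(-(F[0]-F[1])[0],(F[0]-F[1])[1])
m=W.mean(0); print("wall mid",m,np.degrees(th),np.degrees(th2))
fm=F.mean(0); print("dist foot edge to wall mid (expect 46)",(m-fm)@[np.cos(th),np.sin(th)],(m-fm)@[-np.sin(th),np.cos(th)])
th=(th+th2)/2
grasp(*m,th+Y,16,0.6)
cv2.imwrite("pics/w10.png",grab("wrist")["img"])
print(th,robot.current_eef_rot(),robot.current_qpos())
```

```text
[[ 430.4266282  -262.35446716]
 [ 437.81654544 -260.22504521]
 [ 449.52101384 -308.27809713]
 [ 442.26804783 -310.46107508]] [[ 389.67679209 -272.7582947 ]
 [ 401.4723292  -320.80149581]] len 49.542556908081544 49.45796578284629 49.470030012026804
wall mid [ 440.00805883 -285.32967114] 13.758864632228317 13.794370678154285
dist foot edge to wall mid (expect 46) 45.88176905681972 0.5537700399034523
grip width 7.958556066750437 [ 439.95210393 -285.3205598   -14.50462177]
lifted 7.834068216023138 [ 0.85062933  0.63194511 -0.60537725] 49.5083
0.24044733787146907 [-3.14027255e+00 -2.21729289e-03  1.81122475e+00] [-7.88213571e-01  3.19312549e-01  1.75180712e+00  1.51217742e-05
  1.07305346e+00 -1.02865070e+00]
```

View pics/w10.png

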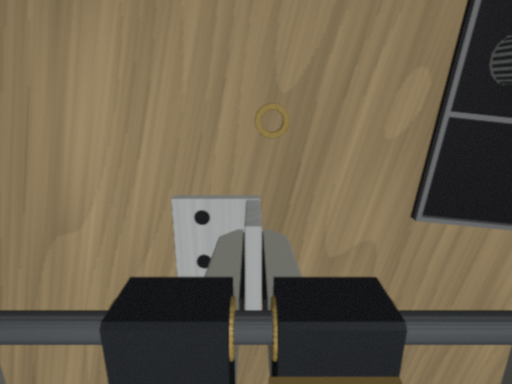

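The bracket is held by its wall, with width 7.8 mm and the foot at (210,240).

Run:
```python
from h import *
a=T2[1]-Y
place(T2,-44,20,dx=-21*np.array([np.cos(a),np.sin(a)]),relw=0.5)
print(robot.current_eef_rot())
robot.move_ptp([440,0,200],[np.pi,0,pick_yaw((440,0,200),Y)])
robot.move_j([-1.39,0.259,1.535,0,1.348,-0.203]); robot.sleep(.3)
for n in("top","scene"):
    d=grab(n); np.savez("f_%s.npz"%n,**d)
    im=d["img"][90:270,95:415] if n=="top" else d["img"][130:330,180:400]
    cv2.imwrite(f"pics/f_{n}.png",cv2.resize(im,None,fx=2.5,fy=2.5,interpolation=cv2.INTER_CUBIC))
print(robot.current_t())
```

```text
touch True [ 638.62921506 -221.52444316  -10.50838653]
t 53.4833
[-3.13806223e+00 -2.62786739e-03  1.70785475e+00]
57.125
```

View pics/f_top.png

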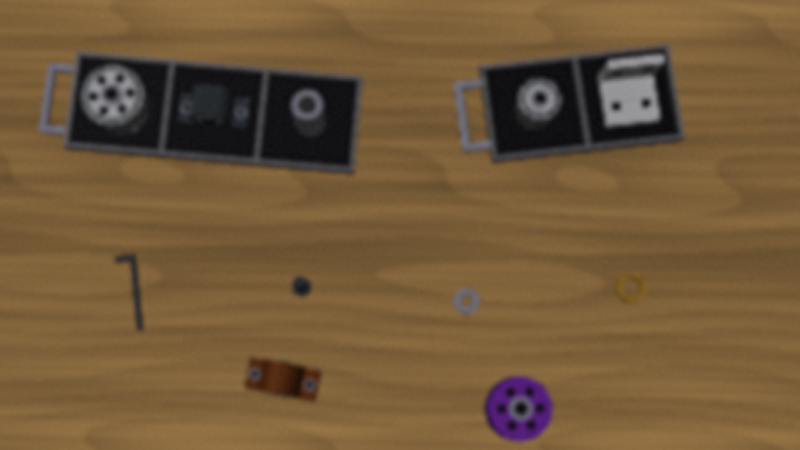

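View pics/f_scene.png

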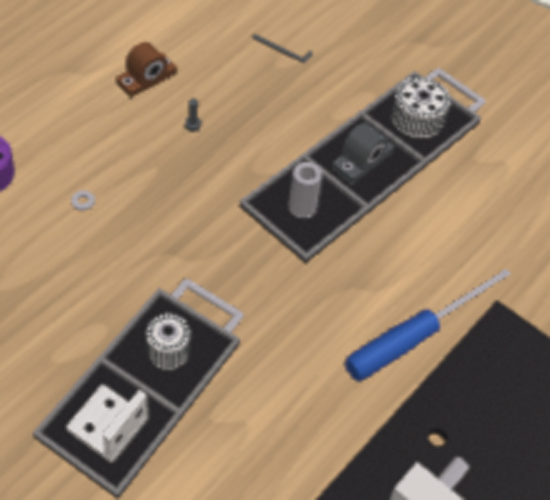

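Run:
```python
from h import *
for n,o,pts in (("top",(95,90),[(111,94,38),(307,104,60),(540,98,38),(631.5,103.5,12)]),("scene",(180,130),[(423,95,38),(307,172,60),(168,331,38)])):
    d=dict(np.load(f"f_{n}.npz"))
    for (u,v,z),(T,b) in zip(pts,[(T3,88),(T3,-88),(T2,44),(T2,-44)]):
        p=ray(d,[u/2.5+o[0]-.3,v/2.5+o[1]-.3],z)[0]; e=p-bay(T,b); c,s=np.cos(T[1]),np.sin(T[1])
        print(n,b,"err tray x,y",(e@[c,s]).round(1),(e@[-s,c]).round(1))
robot.hand_in(); print(robot.current_t())
```

```text
top 88 err tray x,y -0.8 0.1
top -88 err tray x,y -3.3 0.2
top 44 err tray x,y -2.2 -0.1
top -44 err tray x,y -3.6 7.3
scene 88 err tray x,y 0.4 3.3
scene -88 err tray x,y -2.5 2.6
scene 44 err tray x,y -0.5 1.9
the job is handed in; nothing more can be done
the job is handed in; nothing more can be done
```

I placed all five parts in the asked bays, in the order asked, let go of them and handed the job in at about 57 s of the 128 s allowed. The arm was back at its start pose and clear of everything.

- **First grasp failed:** the first try at the large pulley closed above it without moving anything. Touching bare bench showed the fingertips sit about 30.5 mm behind the stated tool point. I corrected for this, and every later grasp held at the expected width.
- **Final views:** the top and scene pictures show all five parts upright in their bays. The purple pulley and the brown block were not touched.
- **Position check:** both pulleys and the sleeve measured within about 3.5 mm of their bay centres. The two views disagreed by 2–3 mm on these, about the calibration error.
- **Not measured:** the bracket's foot holes read 7 mm off centre across the bay and 4 mm along it. They lie off the foot's centre, so they don't measure its position; in the pictures the bracket looks centred. I checked the bearing block only by eye and by its release position.

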